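Park the eye adapter on the locking peg

TASK

Pick up the steel adapter by its yellow tab and hang it by its eye on the stand's peg: push the eye along the peg so that it lifts the red gravity flap from outside and goes far enough in for the flap to fall down again behind it, then lower it until the peg carries it, let go and leave it hanging still. The peg's height and reach are set by hand and not known exactly, so find them gently; never let adapter and stand press on each other with more than 25 N, and do not disturb the other things on the bench.

Things in the scene. Friction and masses are not known exactly. Their poses are not given: they have to be found in the camera images.
- stand: Fixed parking stand: grey base plate, steel post, blue clamp carrying a horizontal round steel peg 14 mm thick. Origin on the table under the post's axis, z up. The peg points along the stand's -x at y = 0. Clamp and peg are set by hand, NOT shown by this reading: peg axis 117 to 153 mm above the table, free tip 94 to 108 mm from the post's axis, held rigidly. Find them by feel (or sight).
- post_top (a point): Top of the stand's post (24 mm thick) on its axis, 177 mm above the table. On the peg, its face 56 mm in from the tip, sits a rigid black collar 28 mm across: the stop for the eye.
- flap (a joint): Red gravity flap, 5 mm thick, 10 mm wide, hinged in the peg's axis 6 mm in from the tip, reaching 34 mm below the axis. 0: hangs down (cannot swing outwards); grows (rad, to 1.45) swinging in towards the post and up. No spring: the eye's lower inner edge lifts it (under 1 N) and it falls behind the eye once the eye's outer face is about 34 mm past the hinge, some 6 mm short of the collar.
- adapter_grip (a point): Centre of the steel adapter's yellow grip tab, where to hold it: 14 mm thick (x), 30 mm wide (y), 24 mm below to 20 mm above this point. The adapter stands upright, 144 mm high, 0.4 to 0.6 kg; this point is 124 mm above its flat underside (a disc 44 mm across, 30 mm high). z up, x along the eye's hole; both sides are alike.
- adapter_eye (a point): Centre of the adapter's round eye, 78 mm above its underside, 46 mm below adapter_grip. The hole, 26 mm across, runs along x through a ring 10 mm thick, 46 mm across. Below it a neck 10 mm thick (x), 22 mm wide (y); the foot disc's top is 48 mm below this point.
- adapter: The same adapter; origin at the centre of its underside.
- platen: Bystander: dark steel compression platen, 68 mm disc with a 28 mm spigot, 45 mm high.
- jar: Bystander: white jar with a red cap, 52 mm diameter, 75 mm high.
- mug: Bystander: blue mug, 85 mm high.
- wrench: Bystander: steel wrench lying flat.
- driver: Bystander: screwdriver lying flat.
- tape: Bystander: amber roll of tape lying flat, 80 mm across.
- specimens: Bystander: blue open tray, 160 x 110 x 45 mm, with three metal test bars.
There are look-alikes about, which are no part of the job. Leave any pink look-alike of the stand alone.

How it is judged:
By the outcome, as a careful person would: the job done as asked, in the order asked, and still so for the second after the job is handed in, with the robot touching nothing.
It also fails if it takes over 69 s, if anything falls off the work surface, if the arm or the gripper's body presses on something with over 40 N, if the wrist force passes 120 N, or if a joint passes its speed limit or range.

ROBOT

A 7-joint arm with a two-finger parallel gripper is mounted at the origin on the work surface. World frame = base frame: x ahead of the robot, y to its left, z up, the work surface at z = 0. Lengths are in m, angles in rad, forces in N, time in s.
With the tool pointing down it reaches from about 0.4 to 0.85 m from the base axis. Payload 4.5 kg.
Tool frame: the origin (TCP) lies where the fingers leave the gripper's body, on its centre line; the fingertips stand 64 mm ahead of it and the grasp point (between the pads) lies 45 mm ahead of it; z points along the fingers, y is the direction in which the jaws open and shut (so a half turn about z gives the same grasp; the last joint's range is limited). The gripper opens to 88 mm and grips with 3 to 60 N. Pads are 18 mm wide; open, the fingers measure 123 mm over their backs; the gripper's body (75 mm by 187 mm) begins 45 mm behind the grasp point.
Start: joints at [1.152, 0.689, -0.195, 1.565, 0.157, 0.902, -0.215], TCP at [0.273, -0.562, 0.303] pointing down, gripper open.
Joint ranges: [-3.01, 3.01], [-0.46, 2.08], [-1.47, 1.51], [0.13, 2.56], [-1, 4.14], [0.04, 2.09], [-2.66, 2.66]. Speed limits (rad/s): [2.57, 2.57, 3.14, 3.14, 3.14, 3.14, 3.14].

INTERFACE

Orientations are given as a unit quaternion [x, y, z, w].
In Python, from plant import monitor, snapshot, workorder, finder gives the robot as it stands.
- The arm moves only by the tool carry_out, never from a script. Its argument "motion" is one flat list of numbers, 6 for each row, row after row: the shift along the tool's x, y, z in cm, then the turn, a rotation vector about the tool's x, y, z in rad. In form: [x, y, z, rx, ry, rz, x, y, z, rx, ry, rz, ...]. A call has 1 to 8 rows; each row shifts and turns the commanded pose from where the row before left it, along the tool's axes as they then stand; what a row does not reach is not made up. A row lasts 1/8 s, in which the tool goes at most 62.5 mm and 10.7 degrees, less where a joint would pass 70% of its speed; a pose out of reach is approached as far as the arm can. A call with a gripper value outside its range is refused whole. "hand" is the finger opening in cm, from 0 to 8.81, set as the call begins (left out, the last holds). The fingers move at their own pace and stop on an object; "grip_force" is the grip in N (left out, the last holds). Time passes only in rows, so rows that do not move let the fingers close. It gives the time, the measured TCP pose, the force and the opening at its end, in the units of the state.
- monitor.get_state(): the state, without advancing time (a new reading comes with each control period).
- snapshot(name): name is "scene" or "side" or "wrist"; returns a dict with "frame" (384x512x3 uint8, red, green, blue), "range_z" (384x512 float32, m along the optical axis (not along the pixel's ray), 0 where there is no reading), "fx", "fy", "cx", "cy" (pixels), "rvec" (rotation vector, rad) and "tvec" (3), from world to camera coordinates, as OpenCV has them; the wrist camera has in their place "hand_eye" (4x4, takes a point from camera to tool coordinates, whose origin is the TCP and whose axes are the flange's). Camera axes: x right, y down, z forward; pixel columns grow to the right and rows downward; lengths in m; the calibration is good to about 2 mm. A picture is of the moment at which its call begins: read the wrist's pose just before it.
- workorder.finish_job(): hands the job in, once; it reports no verdict.
Trained networks look in a picture, given as the dict that the camera call returned (one of the last four; its "shot" number tells which), for a name from the list of things; names that differ only in an ending like _2 or _b are one class to them, and where a whole thing is asked for, a point or a joint stands for the part that bears it (a point fixed in the world has none). Each returns a list of dicts, best first, with "p" (0 to 1); they miss things now and then, are a little off and sometimes report something else, mostly with a low value. They report only what shows in the picture. A call takes as long as a camera call. They do not tell look-alikes from the thing itself.
- finder.masks_of(picture, thing): "pixels" (384x512 bool, what is visible of it) and "extent" ([left, top, right, bottom] in pixels, round what is visible of it).
The state is a dict: "clock": time; "q": joint angles; "qd": joint speeds; "joint_torque": joint torques, N m; "tool_pos": TCP position; "eef_rot": TCP orientation; "contact_force": force on the tool from outside, world axes, zero at the start; "moment": the same for the moment, N m; "opening": opening from 0.0 (shut) to 1.0 (fully open).
Only numpy, scipy, OpenCV 4.12 (cv2) and the standard library are available. Lean on these libraries where they do the work, as an engineer would, in place of code of your own. Each camera call takes 0.05 s, during which the arm holds its last target. There are 200 camera calls.

## Working session

There is one attempt and no reset: what is moved stays moved. The work goes in short steps, Python scripts to look and compute and a tool call to move; the robot and the scene stay as the last step left them, time stands still between calls to the robot, and variables do not carry over. Pictures are saved under pics/ and viewed, about 8 in all and at most 12, crops included, and the job is handed in when it is done.

Besides the shell and the picture viewer there is one more tool, called as name(argument=value, ...) on one line, values as JSON. carry_out: Moves the arm, as the interface text tells. Its arguments: {"type":"object","properties":{"motion":{"type":"array"},"hand":{"type":"number"},"grip_force":{"type":"number"}},"required":["motion"]}

```bash
mkdir -p pics; ls
cat > h.py <<'E'
import numpy as np, cv2
from scipy.spatial.transform import Rotation as R
from plant import monitor, snapshot, workorder, finder
def st(): return monitor.get_state()
def shot(n):
    s=st(); p=snapshot(n)
    if 'hand_eye' in p:
        T=np.eye(4);T[:3,:3]=R.from_quat(s['eef_rot']).as_matrix();T[:3,3]=s['tool_pos']
        p['c2w']=T@np.array(p['hand_eye'])
    else:
        T=np.eye(4);T[:3,:3]=cv2.Rodrigues(np.array(p['rvec'],float))[0];T[:3,3]=np.ravel(p['tvec']);p['c2w']=np.linalg.inv(T)
    return p
def cloud(p):
    z=p['range_z'];v,u=np.mgrid[:384,:512]
    c=np.stack([(u-p['cx'])/p['fx']*z,(v-p['cy'])/p['fy']*z,z],-1)
    w=c@p['c2w'][:3,:3].T+p['c2w'][:3,3]; w[z<=0]=np.nan
    return w
def save(p,name,crop=None,k=1):
    f=p['frame'][...,::-1]
    if crop: l,t,r,b=crop; f=f[t:b,l:r]
    cv2.imwrite('pics/'+name,cv2.resize(f,None,fx=k,fy=k,interpolation=cv2.INTER_CUBIC))
E
python3 - <<'E'
from h import *
s=st();print(s)
ps=[shot('scene'),shot('side')]
for p,n in zip(ps,['scene','side']):
    W=cloud(p)
    print(n,p['c2w'][:3,3],p['c2w'][:3,2])
    for t in ['stand','adapter']:
        for m in finder.masks_of(p,t)[:4]:
            w=W[m['pixels']];w=w[~np.isnan(w[:,0])]
            print(t,round(m['p'],2),m['extent'],np.nanpercentile(w,[2,50,98],axis=0).round(3).tolist())
cv2.imwrite('pics/a.png',cv2.resize(np.vstack([p['frame'] for p in ps])[...,::-1],None,fx=.78,fy=.78,interpolation=cv2.INTER_AREA))
E
```

```text
pics
{'clock': 0.0, 'q': array([ 1.15177792,  0.69000563, -0.19446886,  1.56633433,  0.15728963,
        0.90251746, -0.2151016 ]), 'qd': array([ 0.0009134 ,  0.00014193, -0.00145811,  0.00076455, -0.00010264,
       -0.00125683, -0.00046484]), 'joint_torque': array([-1.20297762e-03, -5.27562475e+01, -1.26711935e+00, -1.53432012e+01,
       -5.27206413e-02,  6.40583763e-03,  1.70010835e-04]), 'tool_pos': array([ 0.27315504, -0.5615728 ,  0.30189786]), 'eef_rot': array([ 9.74473778e-01,  2.24499388e-01, -2.86358516e-04, -8.93797071e-04]), 'contact_force': array([ 0.25089159, -0.16815701,  0.35633618]), 'moment': array([-0.01774414, -0.04795334,  0.01106432]), 'opening': 1.0035627615413534}
scene [ 1.39278757 -0.48324749  0.76690767] [-0.71862902  0.43594184 -0.54178137]
stand 0.93 [165.6, 199.8, 226.4, 266.8] [[0.508, -0.276, 0.002], [0.578, -0.205, 0.012], [0.626, -0.112, 0.17]]
stand 0.75 [266.8, 156.6, 281.2, 201.0] [[0.389, 0.126, -0.002], [0.465, 0.14, 0.029], [0.478, 0.196, 0.143]]
adapter 0.71 [268.6, 162.0, 279.9, 205.1] [[0.319, 0.126, -0.002], [0.465, 0.141, 0.029], [0.477, 0.249, 0.143]]
side [0.23758199 0.85965117 0.66820996] [ 0.31039811 -0.79519246 -0.52088575]
stand 0.93 [320.2, 163.0, 366.4, 227.8] [[0.273, -0.328, -0.002], [0.337, -0.124, 0.012], [0.395, -0.043, 0.17]]
stand 0.87 [256.6, 145.9, 305.7, 203.8] [[0.507, -0.406, -0.002], [0.568, -0.187, 0.013], [0.643, -0.099, 0.17]]
stand 0.32 [262.5, 307.4, 302.1, 347.2] [[0.334, 0.33, 0.0], [0.37, 0.375, 0.021], [0.406, 0.404, 0.025]]
adapter 0.92 [272.7, 214.7, 288.5, 262.7] [[0.436, 0.085, -0.0], [0.454, 0.154, 0.06], [0.477, 0.168, 0.143]]
```

View pics/a.png

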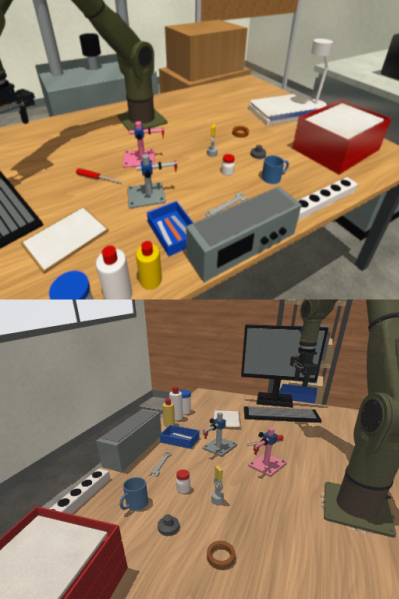

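Run:
```python
from h import *
ps=[shot('scene'),shot('side')]
cr=[(155,150,295,275),(235,140,375,265)]
out=[]
for p,c in zip(ps,cr):
    l,t,r,b=c; out.append(cv2.resize(p['frame'][t:b,l:r,::-1],None,fx=4.7,fy=4.7,interpolation=cv2.INTER_CUBIC)[:588,:658])
im=np.vstack([cv2.resize(o,(398*4//3,300*4//3*3//4)) for o in out]) 
cv2.imwrite('pics/b.png',cv2.resize(np.vstack(out),None,fx=.5,fy=.5,interpolation=cv2.INTER_AREA))
for p,n in zip(ps,'ab'):
    W=cloud(p);hsv=cv2.cvtColor(p['frame'],cv2.COLOR_RGB2HSV).astype(int)
    H,S,V=hsv[...,0],hsv[...,1],hsv[...,2]
    roi=(np.hypot(W[...,0]-.575,W[...,1]+.19)<.16)&(W[...,2]>.03)
    roi2=(np.hypot(W[...,0]-.455,W[...,1]-.145)<.05)&(W[...,2]>.03)
    for nm,m in [('red',roi&((H<8)|(H>174))&(S>150)),('blue',roi&(H>98)&(H<125)&(S>90)&(W[...,2]>.06)),('top',roi&(W[...,2]>.16)),('peggrey',roi&(S<70)&(W[...,2]>.1)&(W[...,2]<.16)),('yellow',roi2&(H>18)&(H<35)&(S>120)),('adap',roi2)]:
        w=W[m]; v,u=np.nonzero(m)
        if len(w): print(n,nm,len(w),'px',u.mean().round(1),v.mean().round(1),w.mean(0).round(4),w.min(0).round(3),w.max(0).round(3))
```

```text
a red 17 px 225.1 213.8 [ 0.6043 -0.1043  0.1204] [ 0.599 -0.107  0.102] [ 0.608 -0.101  0.13 ]
a blue 164 px 187.8 215.3 [ 0.5828 -0.2027  0.1382] [ 0.55  -0.22   0.117] [ 0.609 -0.177  0.149]
a top 79 px 186.2 202.3 [ 0.5713 -0.1993  0.1718] [ 0.557 -0.21   0.16 ] [ 0.58  -0.187  0.178]
a peggrey 244 px 198.3 214.4 [ 0.5879 -0.1745  0.1342] [ 0.554 -0.231  0.114] [ 0.615 -0.097  0.16 ]
a yellow 71 px 273.0 167.0 [0.463  0.1422 0.1274] [0.446 0.133 0.101] [0.474 0.156 0.146]
a adap 142 px 272.5 175.5 [0.4636 0.1411 0.0953] [0.446 0.124 0.03 ] [0.475 0.164 0.146]
b red 23 px 263.3 173.9 [ 0.5957 -0.0993  0.111 ] [ 0.589 -0.105  0.096] [ 0.605 -0.094  0.136]
b blue 127 px 281.8 158.9 [ 0.5613 -0.1848  0.1327] [ 0.544 -0.207  0.112] [ 0.591 -0.172  0.146]
b top 42 px 281.2 147.7 [ 0.5673 -0.192   0.1703] [ 0.557 -0.204  0.16 ] [ 0.58  -0.184  0.177]
b peggrey 149 px 273.7 160.7 [ 0.5815 -0.1599  0.1339] [ 0.543 -0.212  0.1  ] [ 0.613 -0.093  0.16 ]
b yellow 164 px 279.9 222.1 [0.4547 0.1523 0.1264] [0.442 0.135 0.1  ] [0.472 0.163 0.145]
b adap 360 px 279.4 231.8 [0.455  0.1516 0.0939] [0.437 0.135 0.03 ] [0.475 0.165 0.145]
```

View pics/b.png

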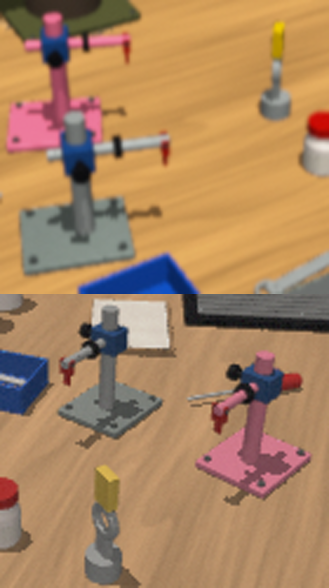

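```bash
cat >> h.py <<'E'
def to(x,y,z,yaw=None):
    "delta in tool axes (cm) to reach TCP target; yaw = world angle (deg) of tool y axis mod 180, at the end"
    s=st();M=R.from_quat(s['eef_rot']).as_matrix()
    d=M.T@(np.array([x,y,z])-s['tool_pos'])*100
    a=np.degrees(np.arctan2(M[1,1],M[0,1]))
    print('clock',round(s['clock'],2),'pos',s['tool_pos'].round(4),'yawY',round(a,2),'tilt',M[:,2].round(3),'F',s['contact_force'].round(2),'op',round(s['opening']*8.8,2))
    print('delta cm',d.round(2),end=' ')
    if yaw is not None: e=(yaw-a+90)%180-90; print('rz needed rad',round(-np.radians(e),3),end='')
    print()
E
python3 - <<'E'
from h import *
to(.5,-.2,.38); s=st();M=R.from_quat(s['eef_rot']).as_matrix();print(M.T@np.array([-.05,.35,0])*100)
p=shot('side');W=cloud(p);hsv=cv2.cvtColor(p['frame'],cv2.COLOR_RGB2HSV).astype(int)
H,S=hsv[...,0],hsv[...,1]
m=(np.hypot(W[...,0]-.455,W[...,1]-.145)<.05)&(W[...,2]>.14)&(H>18)&(H<35)
w=W[m];print(len(w));c=w.mean(0);print(c,np.linalg.svd(w[:,:2]-c[:2])[1:])
print(p['fx'],shot('wrist')['hand_eye'])
E
```

```text
clock 0.4 pos [ 0.2734 -0.562   0.3026] yawY -64.06 tilt [-0.  0. -1.] F [-1.12  0.87  0.44] op 8.81
delta cm [ 36.21 -22.64  -7.73] 
[ 1.08167096e+01 -3.36600468e+01  6.68750091e-03]
41
[0.45571892 0.14834183 0.14234044] (array([0.05514339, 0.02623914]), array([[-0.74428957,  0.66785705],
       [ 0.66785705,  0.74428957]]))
356.00873769558575 [[-1.38328258e-03 -9.64734214e-01 -2.63222308e-01  6.72340909e-02]
 [ 9.99998999e-01 -1.25617395e-03 -6.51187997e-04 -5.80243252e-04]
 [ 2.97570334e-04 -2.63222945e-01  9.64734986e-01 -8.20508141e-02]
 [ 0.00000000e+00  0.00000000e+00  0.00000000e+00  1.00000000e+00]]
```

carry_out(motion=[4.5, -2.8, -2, 0, 0, 0, 4.5, -2.8, -2, 0, 0, 0, 4.5, -2.8, -2, 0, 0, 0, 4.5, -2.8, -1.5, 0, 0, 0, 4.5, -2.8, 0, 0, 0, 0, 4.5, -2.8, 0, 0, 0, 0, 4.5, -2.8, 0, 0, 0, 0, 4.5, -2.8, 0, 0, 0, 0])

```text
clock: 1.5
tool_pos: [0.4999, -0.2016, 0.378]
eef_rot: [0.974, 0.224, 0.0, 0.0]
contact_force: [0.2, -0.1, 0.6]
opening: 0.997
```

carry_out(motion=[1.3, -4.2, 0, 0, 0, 0, 1.3, -4.2, 0, 0, 0, 0, 1.3, -4.2, 0, 0, 0, 0, 1.3, -4.2, 0, 0, 0, 0, 1.3, -4.2, 0, 0, 0, -0.1, 1.3, -4.2, 0, 0, 0, -0.1, 1.3, -4.2, 0, 0, 0, -0.1, 1.3, -4.2, 0, 0, 0, -0.08])

```text
clock: 2.5
tool_pos: [0.42, 0.139, 0.3779]
eef_rot: [0.914, 0.406, 0.001, -0.0]
contact_force: [-0.2, 1.3, -0.2]
opening: 1.001
```

Run:
```python
from h import *
to(.455,.15,.30,-42)
```

```text
clock 2.5 pos [0.42   0.139  0.3779] yawY -42.12 tilt [ 0.001  0.    -1.   ] F [-0.19  1.3  -0.15] op 8.81
delta cm [3.16 1.86 7.8 ] rz needed rad -0.002
```

```bash
cat > meas.py <<'E'
from h import *
p=shot('wrist');W=cloud(p);hsv=cv2.cvtColor(p['frame'],cv2.COLOR_RGB2HSV).astype(int)
H,S=hsv[...,0],hsv[...,1]
near=np.hypot(W[...,0]-.456,W[...,1]-.149)<.05
m=near&(W[...,2]>.138)&(H>18)&(H<36)&(S>90)
v,u=np.nonzero(m);w=W[m];c=w.mean(0)
b=cv2.minAreaRect((w[:,:2]*1000).astype(np.float32));vt=np.linalg.svd(w[:,:2]-c[:2],full_matrices=False)[2]
print('tabtop',len(w),'px',u.mean(),v.mean(),'mean',c.round(4),'rect mm',np.round(b[0],1),np.round(b[1],1),'ang',b[2],'pca',np.degrees(np.arctan2(vt[0,1],vt[0,0])))
f=near&(W[...,2]>.026)&(W[...,2]<.034)&(S<80);w=W[f]
if len(w)>9: print('foot',len(w),cv2.minEnclosingCircle((w[:,:2]*1000).astype(np.float32)))
g=finder.masks_of(p,'adapter')[:1]
if g: print(g[0]['p'],g[0]['extent'])
E
python3 - <<'E'
from meas import *
save(p,'c.png')
E
```

```text
tabtop 3206 px 418.40548970679976 299.6434809731753 mean [0.4618 0.1306 0.3634] rect mm [453.4 140.1] [36.2 73.7] ang 25.030792236328125 pca 139.3539202884055
foot 359 ((455.11846923828125, 146.8759307861328), 21.624834060668945)
0.8 [263.5, 118.2, 302.5, 150.3]
```

carry_out(motion=[1.6, 0.9, 3.9, 0, 0, 0, 1.6, 0.9, 3.9, 0, 0, 0, 0, 0, 0, 0, 0, 0])

```text
clock: 2.98
tool_pos: [0.455, 0.1482, 0.2977]
eef_rot: [0.915, 0.404, -0.002, 0.0]
contact_force: [0.0, -0.7, 0.8]
opening: 0.994
```

Run:
```python
from meas import *
save(p,'d.png')
to(.456,.149,.169,-42)
```

```text
tabtop 1696 px 320.82547169811323 285.5972877358491 mean [0.4705 0.1476 0.2463] rect mm [461.4 153. ] [32.7 95.1] ang 46.639583587646484 pca -21.650972510356322
foot 576 ((455.81903076171875, 148.01571655273438), 21.396995544433594)
0.74 [241.0, 145.8, 288.9, 204.4]
clock 3.08 pos [0.4551 0.1487 0.3002] yawY -42.32 tilt [-0. -0. -1.] F [ 0.41  0.5  -0.78] op 8.82
delta cm [ 0.09  0.05 13.12] rz needed rad -0.006
```

View pics/d.png

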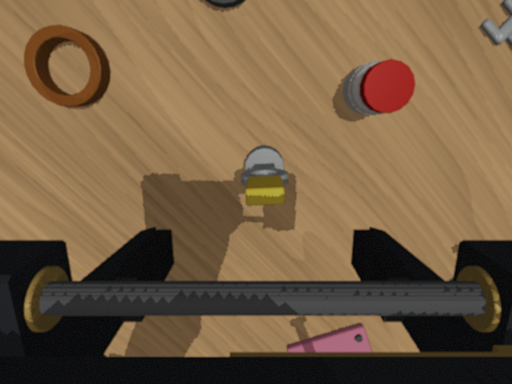

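```bash
sed -i 's/(W\[...,2\]>.138)/(W[...,2]>.138)\&(W[...,2]<.16)/' meas.py
python3 - <<'E'
from meas import *
to(.456,.149,.169,b[2]-90 if b[1][0]<b[1][1] else b[2])
E
```

```text
tabtop 710 px 264.8718309859155 195.90281690140844 mean [0.4556 0.1472 0.1436] rect mm [455.  146.6] [14.2 29.8] ang 49.547607421875 pca 139.70489955519517
foot 567 ((455.87164306640625, 147.81927490234375), 21.520675659179688)
0.9 [240.7, 148.0, 288.3, 206.4]
clock 3.17 pos [0.4553 0.149  0.3011] yawY -42.31 tilt [ 0.002  0.    -1.   ] F [-0.31 -0.49 -0.11] op 8.8
delta cm [ 0.03  0.03 13.21] rz needed rad -0.032
```

carry_out(motion=[-0.15, 0.15, 3, 0, 0, -0.03, 0, 0, 3.5, 0, 0, 0, 0, 0, 3.5, 0, 0, 0, 0, 0, 2.2, 0, 0, 0, 0, 0, 1, 0, 0, 0, 0, 0, 0, 0, 0, 0])

```text
clock: 3.92
tool_pos: [0.4556, 0.147, 0.1683]
eef_rot: [0.908, 0.418, 0.0, 0.0]
contact_force: [0.1, 0.5, 0.6]
opening: 1.003
```

Run:
```python
from h import *
to(.4552,.147,.169,-40.4)
```

```text
clock 3.92 pos [0.4556 0.147  0.1683] yawY -40.57 tilt [ 0.001  0.    -1.   ] F [0.08 0.53 0.57] op 8.83
delta cm [-0.03 -0.02 -0.07] rz needed rad -0.003
```

carry_out(motion=[0, 0, 0, 0, 0, 0, 0, 0, 0, 0, 0, 0, 0, 0, 0, 0, 0, 0, 0, 0, 0, 0, 0, 0, 0, 0, 0, 0, 0, 0, 0, 0, 0, 0, 0, 0], hand=2.5, grip_force=40)

```text
clock: 4.68
tool_pos: [0.4553, 0.147, 0.1677]
eef_rot: [0.908, 0.418, -0.0, 0.0]
contact_force: [0.8, -0.6, -0.2]
opening: 0.347
```

Run:
```python
from h import *
to(.4552,.147,.37,-40.4)
```

```text
clock 4.67 pos [0.4553 0.147  0.1677] yawY -40.57 tilt [ 0. -0. -1.] F [ 0.84 -0.61 -0.21] op 3.05
delta cm [-1.000e-02 -1.000e-02 -2.023e+01] rz needed rad -0.003
```

carry_out(motion=[0, 0, -1, 0, 0, 0, 0, 0, -3, 0, 0, 0, 0, 0, -4, 0, 0, 0, 0, 0, -4, 0, 0, 0, 0, 0, -4, 0, 0, 0, 0, 0, -4, 0, 0, 0, 0, 0, 0, 0, 0, 0, 0, 0, 0, 0, 0, 0])

```text
clock: 5.68
tool_pos: [0.4542, 0.1462, 0.3666]
eef_rot: [0.908, 0.418, -0.002, 0.0]
contact_force: [0.3, -0.8, -5.2]
opening: 0.335
```

Run:
```python
from h import *
to(.628,-.03,.37,-20);print(st()['q'].round(2), st()['opening'])
```

```text
clock 5.67 pos [0.4542 0.1462 0.3666] yawY -40.57 tilt [-0.003 -0.002 -1.   ] F [ 0.33 -0.77 -5.24] op 2.94
delta cm [-2.09 24.66 -0.36] rz needed rad -0.359
[-0.14  0.43 -0.39  1.9   0.21  0.86 -1.35] 0.33465387854328177
```

carry_out(motion=[-2, 1.6, -0.5, 0, 0, 0, -3.3, 2.75, -0.5, 0, 0, 0, -3.3, 2.75, -0.5, 0, 0, 0, -3.3, 2.75, -0.5, 0, 0, 0, -3.3, 2.75, 0, 0, 0, 0, -3.3, 2.75, 0, 0, 0, 0, -3.3, 2.75, 0, 0, 0, 0, -2.7, 2.2, 0, 0, 0, 0])

```text
clock: 6.68
tool_pos: [0.4487, -0.1729, 0.3855]
eef_rot: [0.909, 0.418, -0.002, -0.001]
contact_force: [0.6, 0.2, -5.1]
opening: 0.337
```

carry_out(motion=[0, 0, 0, 0, 0, -0.12, 0, 0, 0, 0, 0, -0.12, 0, 0, 0, 0, 0, -0.12, 0, 0, 0, 0, 0, 0])

```text
clock: 7.18
tool_pos: [0.4491, -0.1711, 0.3859]
eef_rot: [0.819, 0.574, -0.001, -0.002]
contact_force: [0.1, -0.1, -5.6]
opening: 0.333
```

Run:
```python
from h import *
to(.449,-.173,.385,-20);print(st()['q'].round(2))
p=shot('wrist');save(p,'e.png');W=cloud(p)
np.savez('e.npz',W=W,f=p['frame'])
for m in finder.masks_of(p,'stand')[:3]: print(m['p'],m['extent'])
```

```text
clock 7.17 pos [ 0.4491 -0.1711  0.3859] yawY -20.0 tilt [-0.004  0.002 -1.   ] F [ 0.1  -0.11 -5.56] op 2.93
delta cm [-0.19  0.06  0.09] rz needed rad -0.0
[ 0.58  0.42 -0.45  1.86  0.22  0.92 -0.33]
0.96 [307.7, 50.0, 427.2, 196.6]
0.82 [125.1, 74.4, 218.8, 211.1]
```

View pics/e.png

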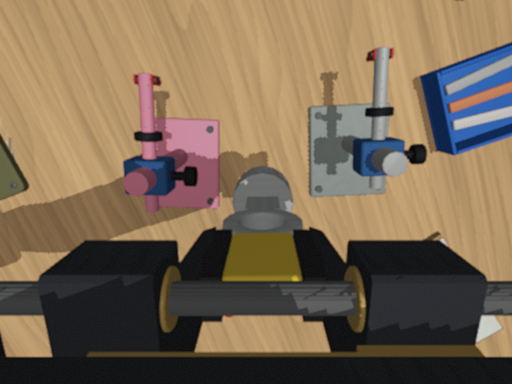

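```bash
cat > peg.py <<'E'
from h import *
d=np.load('e.npz');W=d['W'];f=d['f']
hsv=cv2.cvtColor(f,cv2.COLOR_RGB2HSV).astype(int)
def rep(n,m):
    w=W[m];print(n,len(w),w.mean(0).round(4),w.min(0).round(4),w.max(0).round(4));return w
v,u=np.mgrid[:384,:512]
box=(u>360)&(u<402)&(v>40)&(v<200)
S=hsv[...,1];H=hsv[...,0]
peg=box&(W[...,2]>.095)&(W[...,2]<.165)&(S<70)&(v<105)&(v>58)
w=rep('peg',peg)
# ridge: row-wise centres
c=[];
for r in range(60,104,2):
    k=peg&(v==r)
    if k.sum()>4:
        q=W[k];c.append([*((q[:,:2].min(0)+q[:,:2].max(0))/2),np.percentile(q[:,2],90)])
c=np.array(c);dirn=np.linalg.svd(c[:,:2]-c[:,:2].mean(0))[2][0];dirn*=np.sign(dirn[1])
print('dir',dirn,np.degrees(np.arctan2(dirn[1],dirn[0])),'top z',c[:,2].round(4),'mid',c.mean(0).round(4))
t=rep('posttop',(W[...,2]>.172)&(W[...,2]<.182)&(u>370)&(u<420)&(v>140)&(v<180))
r=rep('red',box&((H<8)|(H>172))&(S>140)&(W[...,2]>.08))
mid=c.mean(0)[:2];n=np.array([-dirn[1],dirn[0]])
bp=(t[:,:2].min(0)+t[:,:2].max(0))/2
print('post off axis mm',(bp-mid)@n*1000,'along from mid',(bp-mid)@dirn*1000)
allp=box&(W[...,2]>.11)&(W[...,2]<.165)&(v<105)
a=(W[allp][:,:2]-bp)@dirn*1000;print('tip from post mm',np.percentile(a,[95,98,99.5,100]).round(1))
ar=(r[:,:2]-bp)@dirn*1000;print('flap from post',np.percentile(ar,[0,5,50,95,100]).round(1), 'lat',np.percentile((r[:,:2]-mid)@n*1000,[0,50,100]).round(1))
bl=(u>360)&(u<402)&(v>100)&(v<125)&(hsv[...,2]<60)&(W[...,2]>.1)
k=rep('collar',bl);ak=(k[:,:2]-bp)@dirn*1000;print('collar along',np.percentile(ak,[2,50,98]).round(1))
E
python3 peg.py
```

```text
peg 658 [ 0.5871 -0.1266  0.1331] [ 0.5761 -0.1493  0.1256] [ 0.5993 -0.1051  0.1366]
dir [0.29555989 0.95532421] 72.80888589116547 top z [0.1352 0.1348 0.1358 0.135  0.1355 0.135  0.135  0.135  0.1348 0.135
 0.1351 0.1355 0.1354 0.1345 0.1348 0.1348 0.1343 0.1345 0.135  0.1355
 0.1351 0.1345] mid [ 0.588  -0.1264  0.135 ]
posttop 543 [ 0.5658 -0.1975  0.1768] [ 0.5546 -0.2096  0.172 ] [ 0.5775 -0.1866  0.1794]
red 77 [ 0.5924 -0.1017  0.1286] [ 0.5855 -0.1086  0.1103] [ 0.6056 -0.0957  0.1358]
post off axis mm -0.23635673476796182 along from mid -75.00824412642818
tip from post mm [103.5 104.6 105.6 105.8]
flap from post [ 95.8  96.4  99.7 103.9 104.6] lat [-9.8  8.   9.6]
collar 207 [ 0.5766 -0.1531  0.1387] [ 0.5664 -0.1593  0.1283] [ 0.5897 -0.1471  0.1426]
collar along [42.5 46.  49.7]
```

Run:
```python
from h import *
bp=np.array([.566,-.198]);d=np.array([.2956,.9553]);T=bp+.156*d;print(T)
to(*T,.386,-17.2)
for c in ['side','scene']:
    W=cloud(shot(c))
    r=np.hypot(W[...,0]-T[0],W[...,1]-T[1]);k=(r<.12)&(W[...,2]>.02)
    a=(W[k][:,:2]-bp)@d
    k2=a>.115; w=W[k][k2]; 
    if len(w): i=np.argmin(np.hypot(w[:,0]-T[0],w[:,1]-T[1]));print(c,len(w),w.min(0),w.max(0),'nearest',w[i])
```

```text
[ 0.6121136 -0.0489732]
clock 7.28 pos [ 0.4495 -0.1711  0.3865] yawY -20.05 tilt [-0.003  0.001 -1.   ] F [ 1.18 -0.73 -4.17] op 2.96
delta cm [17.04 11.09  0.02] rz needed rad -0.05
```

carry_out(motion=[2, 1.5, 0, 0, 0, 0, 4, 2.5, 0, 0, 0, 0, 4, 2.5, 0, 0, 0, 0, 4, 2.5, 0, 0, 0, 0, 3.04, 2.09, 0, 0, 0, -0.05, 0, 0, 0, 0, 0, 0, 0, 0, 0, 0, 0, 0])

```text
clock: 8.25
tool_pos: [0.6119, -0.0493, 0.387]
eef_rot: [0.804, 0.594, -0.001, -0.0]
contact_force: [0.4, -0.4, -4.6]
opening: 0.334
```

carry_out(motion=[0, 0, 2, 0, 0, 0, 0, 0, 4, 0, 0, 0, 0, 0, 4, 0, 0, 0, 0, 0, 4, 0, 0, 0, 0, 0, 3.2, 0, 0, 0, 0, 0, 0, 0, 0, 0, 0, 0, 0, 0, 0, 0])

```text
clock: 9.12
tool_pos: [0.6132, -0.0493, 0.2172]
eef_rot: [0.805, 0.594, 0.001, 0.001]
contact_force: [0.3, 0.6, -4.0]
opening: 0.337
```

Run:
```python
from h import *
bp=np.array([.566,-.198]);d=np.array([.2956,.9553]);T=bp+.156*d
to(*T,.2147,-17.2)
p=shot('side');W=cloud(p)
s=st();t=s['tool_pos']
k=(np.hypot(W[...,0]-t[0],W[...,1]-t[1])<.05)&(W[...,2]<.15)&(W[...,2]>.02);w=W[k];print('adapter z',w.min(0),w.max(0))
k=k&(W[...,2]<.075);w=W[k];print('foot',w.mean(0),w.min(0),w.max(0))
v,u=np.nonzero(k);print(u.min(),u.max(),v.min(),v.max())
c=shot('scene');W=cloud(c);k=(np.hypot(W[...,0]-t[0],W[...,1]-t[1])<.05)&(W[...,2]<.15)&(W[...,2]>.02);v,u=np.nonzero(k)
print(u.min(),u.max(),v.min(),v.max(), W[k].min(0),W[k].max(0))
cr=lambda f,l,t:cv2.resize(f[t:t+90,l:l+120,::-1],None,fx=5,fy=5,interpolation=cv2.INTER_CUBIC)
cv2.imwrite('pics/f.png',cv2.resize(np.vstack([cr(p['frame'],200,120),cr(c['frame'],165,165)]),None,fx=.66,fy=.66,interpolation=cv2.INTER_AREA))
```

```text
clock 9.12 pos [ 0.6132 -0.0493  0.2172] yawY -17.14 tilt [ 0.002 -0.    -1.   ] F [ 0.27  0.58 -3.95] op 2.96
delta cm [ 0.   -0.12  0.25] rz needed rad 0.001
adapter z [ 0.59125332 -0.09651773  0.04810467] [ 0.63739699 -0.02502113  0.14959267]
foot [ 0.6086643  -0.03347     0.06196806] [ 0.59327499 -0.04968296  0.04810467] [ 0.63162819 -0.02502113  0.07478173]
246 258 192 199
237 252 202 234 [ 0.59226051 -0.07104126  0.04864793] [ 0.637784   -0.02848324  0.1467179 ]
```

View pics/f.png

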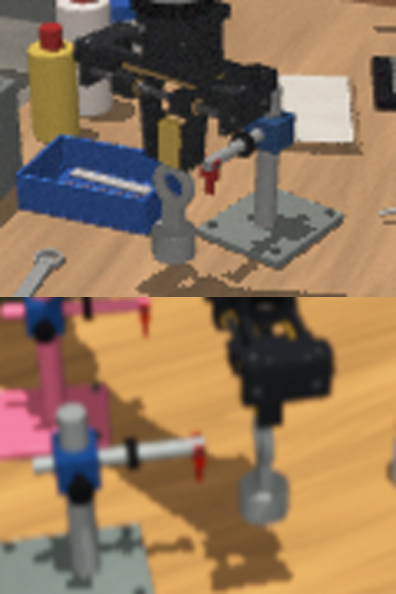

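```bash
cat >> h.py <<'E'
def avg(n=6):
    P=[];F=[];Q=[]
    for i in range(n):
        snapshot('side'); s=st();P.append(s['tool_pos']);F.append(s['contact_force']);Q.append(s['eef_rot'])
    P=np.mean(P,0);bp=np.array([.566,-.198]);d=np.array([.2956,.9553])
    M=R.from_quat(np.mean(Q,0)).as_matrix();r=P[:2]-bp
    print('clock',round(s['clock'],2),'TCP',P.round(4),'along mm',round(r@d*1e3,1),'lateral(+ toolY) mm',round(r@np.array([d[1],-d[0]])*1e3,1),'tilt',M[:,2].round(4),'yaw',round(np.degrees(np.arctan2(M[1,1],M[0,1])),2),'F',np.mean(F,0).round(2),'op',s['opening'])
E
python3 -c "
from h import *
avg()"
```

```text
clock 9.53 TCP [ 0.613  -0.0489  0.2169] along mm 156.4 lateral(+ toolY) mm 0.9 tilt [ 2.e-03 -2.e-04 -1.e+00] yaw -17.09 F [-0.23  0.03 -4.46] op 0.3338939307681226
```

carry_out(motion=[-1, -0.1, 0.2, 0, 0, 0, -1.5, 0, 0, 0, 0, 0, -1, 0, 0, 0, 0, 0, 0, 0, 0, 0, 0, 0])

```text
clock: 10.02
tool_pos: [0.6008, -0.0841, 0.2136]
eef_rot: [0.805, 0.593, -0.001, 0.0]
contact_force: [-0.6, 0.5, -4.9]
opening: 0.336
```

```bash
python3 -c "
from h import *
avg(3)"
```

```text
clock 10.18 TCP [ 0.6014 -0.0819  0.2138] along mm 121.4 lateral(+ toolY) mm -0.5 tilt [ 4.e-04  5.e-04 -1.e+00] yaw -17.1 F [ 0.    0.41 -5.3 ] op 0.34018475936395165
```

carry_out(motion=[-0.3, 0, 0, 0, 0, 0, -0.3, 0, 0, 0, 0, 0, -0.3, 0, 0, 0, 0, 0, 0, 0, 0, 0, 0, 0])

```text
clock: 10.68
tool_pos: [0.5985, -0.0911, 0.2137]
eef_rot: [0.804, 0.594, -0.0, 0.0]
contact_force: [0.2, 0.4, -4.7]
opening: 0.338
```

carry_out(motion=[-0.2, 0, 0, 0, 0, 0, -0.2, 0, 0, 0, 0, 0, -0.2, 0, 0, 0, 0, 0, 0, 0, 0, 0, 0, 0])

```text
clock: 11.18
tool_pos: [0.5968, -0.0966, 0.2137]
eef_rot: [0.804, 0.594, -0.0, 0.0]
contact_force: [0.9, 0.9, -5.0]
opening: 0.335
```

carry_out(motion=[-0.2, 0, 0, 0, 0, 0, -0.2, 0, 0, 0, 0, 0, -0.2, 0, 0, 0, 0, 0, 0, 0, 0, 0, 0, 0])

```text
clock: 11.68
tool_pos: [0.5951, -0.1024, 0.2137]
eef_rot: [0.804, 0.594, -0.0, 0.0]
contact_force: [0.5, 0.0, -4.9]
opening: 0.336
```

```bash
python3 -c "
from h import *
avg(3)"
```

```text
clock 11.82 TCP [ 0.5951 -0.102   0.2137] along mm 100.3 lateral(+ toolY) mm -0.5 tilt [ 1.e-04 -0.e+00 -1.e+00] yaw -17.08 F [ 0.49 -0.57 -5.26] op 0.3345119040463239
```

carry_out(motion=[-0.2, 0, 0, 0, 0, 0, -0.2, 0, 0, 0, 0, 0, -0.2, 0, 0, 0, 0, 0, -0.2, 0, 0, 0, 0, 0, -0.2, 0, 0, 0, 0, 0])

```text
clock: 12.45
tool_pos: [0.5922, -0.1117, 0.2137]
eef_rot: [0.804, 0.594, 0.0, 0.0]
contact_force: [-0.1, 0.4, -5.6]
opening: 0.337
```

carry_out(motion=[-0.2, 0, 0, 0, 0, 0, -0.2, 0, 0, 0, 0, 0, -0.2, 0, 0, 0, 0, 0, -0.2, 0, 0, 0, 0, 0, -0.2, 0, 0, 0, 0, 0])

```text
clock: 13.08
tool_pos: [0.5892, -0.1213, 0.2137]
eef_rot: [0.804, 0.594, -0.0, 0.0]
contact_force: [0.4, 0.7, -5.2]
opening: 0.338
```

carry_out(motion=[-0.2, 0, 0, 0, 0, 0, -0.2, 0, 0, 0, 0, 0, -0.2, 0, 0, 0, 0, 0, -0.2, 0, 0, 0, 0, 0, 0, 0, 0, 0, 0, 0])

```text
clock: 13.7
tool_pos: [0.5868, -0.1291, 0.2137]
eef_rot: [0.804, 0.594, -0.0, 0.0]
contact_force: [-0.6, -0.1, -5.7]
opening: 0.339
```

```bash
python3 -c "
from h import *
avg(3)
p=shot('wrist');save(p,'g0.png')
c=[shot('side'),shot('scene')]
cr=lambda f,l,t:cv2.resize(f[t:t+90,l:l+120,::-1],None,fx=5,fy=5,interpolation=cv2.INTER_CUBIC)
cv2.imwrite('pics/g.png',cv2.resize(np.vstack([cr(c[0]['frame'],220,120),cr(c[1]['frame'],150,165)]),None,fx=.66,fy=.66,interpolation=cv2.INTER_AREA))"
```

```text
clock 13.85 TCP [ 0.5869 -0.1289  0.2137] along mm 72.2 lateral(+ toolY) mm -0.5 tilt [-0.e+00 -2.e-04 -1.e+00] yaw -17.08 F [-0.16 -0.89 -5.2 ] op 0.33467970560518506
```

View pics/g.png

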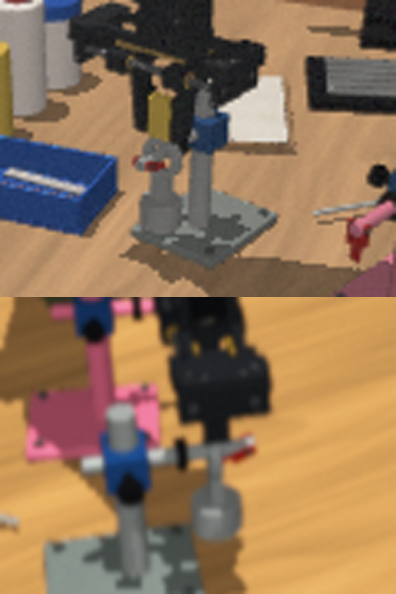

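carry_out(motion=[-0.2, 0, 0, 0, 0, 0, -0.2, 0, 0, 0, 0, 0, -0.2, 0, 0, 0, 0, 0, -0.2, 0, 0, 0, 0, 0, -0.2, 0, 0, 0, 0, 0, 0, 0, 0, 0, 0, 0])

```text
clock: 14.75
tool_pos: [0.5839, -0.1387, 0.2137]
eef_rot: [0.804, 0.594, -0.0, 0.0]
contact_force: [0.6, 0.7, -5.0]
opening: 0.338
```

carry_out(motion=[-0.1, 0, 0, 0, 0, 0, -0.1, 0, 0, 0, 0, 0, -0.1, 0, 0, 0, 0, 0, -0.1, 0, 0, 0, 0, 0, 0, 0, 0, 0, 0, 0])

```text
clock: 15.38
tool_pos: [0.5828, -0.1423, 0.2137]
eef_rot: [0.804, 0.594, -0.0, 0.0]
contact_force: [0.4, 0.1, -5.0]
opening: 0.336
```

```bash
cat > look.py <<'E'
from h import *
import sys
avg(3)
c=[shot('side'),shot('scene')]
bp=np.array([.566,-.198]);d=np.array([.2956,.9553])
for p in c:
    W=cloud(p);h=cv2.cvtColor(p['frame'],cv2.COLOR_RGB2HSV).astype(int);r=W[...,:2]-bp
    k=((h[...,0]<8)|(h[...,0]>172))&(h[...,1]>140)&(abs(r@d-.095)<.04)&(abs(r@np.array([d[1],-d[0]]))<.03)
    w=W[k]
    if len(w): print('red n',len(w),'along',((w[:,:2]-bp)@d*1e3).min().round(1),((w[:,:2]-bp)@d*1e3).max().round(1),'z',w[:,2].min().round(3),w[:,2].max().round(3))
cr=lambda f,l,t:cv2.resize(f[t:t+90,l:l+120,::-1],None,fx=5,fy=5,interpolation=cv2.INTER_CUBIC)
cv2.imwrite('pics/'+sys.argv[1],cv2.resize(np.vstack([cr(c[0]['frame'],220,120),cr(c[1]['frame'],150,165)]),None,fx=.66,fy=.66,interpolation=cv2.INTER_AREA))
E
python3 look.py i.png
```

```text
clock 15.53 TCP [ 0.5828 -0.1421  0.2137] along mm 58.3 lateral(+ toolY) mm -0.4 tilt [ 1.e-04 -0.e+00 -1.e+00] yaw -17.07 F [-0.02 -0.17 -5.6 ] op 0.3331840657052414
red n 28 along 98.9 107.1 z 0.096 0.132
red n 17 along 97.3 103.8 z 0.102 0.131
```

View pics/i.png

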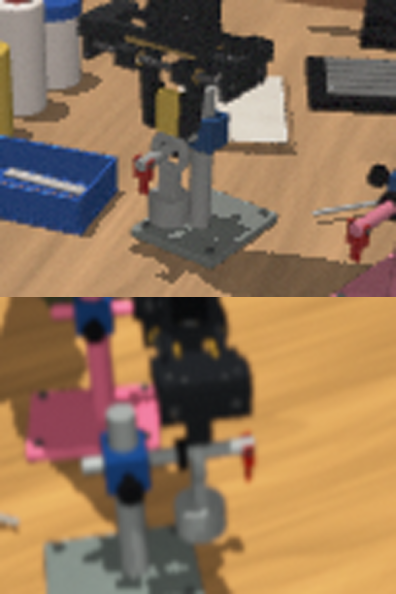

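carry_out(motion=[0, 0, 0.05, 0, 0, 0, 0, 0, 0.05, 0, 0, 0, 0, 0, 0.03, 0, 0, 0, 0, 0, 0, 0, 0, 0])

```text
clock: 16.12
tool_pos: [0.5828, -0.1422, 0.2124]
eef_rot: [0.804, 0.594, -0.0, 0.0]
contact_force: [-0.8, -0.3, -4.8]
opening: 0.335
```

carry_out(motion=[0, 0, 0.03, 0, 0, 0, 0, 0, 0, 0, 0, 0, 0, 0, 0, 0, 0, 0])

```text
clock: 16.5
tool_pos: [0.5828, -0.1422, 0.2121]
eef_rot: [0.804, 0.594, -0.0, 0.0]
contact_force: [-0.7, -0.2, -4.2]
opening: 0.336
```

carry_out(motion=[0, 0, 0.03, 0, 0, 0, 0, 0, 0, 0, 0, 0, 0, 0, 0, 0, 0, 0])

```text
clock: 16.88
tool_pos: [0.5828, -0.1421, 0.2118]
eef_rot: [0.804, 0.594, 0.0, 0.0]
contact_force: [0.2, -0.3, -5.5]
opening: 0.34
```

```bash
python3 -c "
from h import *
avg(2)"
```

```text
clock 16.98 TCP [ 0.5828 -0.1422  0.2119] along mm 58.3 lateral(+ toolY) mm -0.4 tilt [ 1.e-04 -1.e-04 -1.e+00] yaw -17.07 F [ 0.29 -0.13 -4.91] op 0.3391014728636576
```

carry_out(motion=[0, 0, 0.03, 0, 0, 0, 0, 0, 0, 0, 0, 0])

```text
clock: 17.23
tool_pos: [0.5828, -0.1422, 0.2115]
eef_rot: [0.804, 0.594, -0.0, 0.0]
contact_force: [0.4, -0.9, -4.1]
opening: 0.336
```

carry_out(motion=[0, 0, 0.03, 0, 0, 0, 0, 0, 0, 0, 0, 0])

```text
clock: 17.48
tool_pos: [0.5828, -0.1422, 0.2112]
eef_rot: [0.804, 0.594, 0.0, 0.0]
contact_force: [0.2, -0.6, -4.2]
opening: 0.334
```

carry_out(motion=[0, 0, 0.03, 0, 0, 0, 0, 0, 0, 0, 0, 0])

```text
clock: 17.73
tool_pos: [0.5829, -0.1422, 0.2111]
eef_rot: [0.804, 0.594, 0.0, 0.0]
contact_force: [-0.5, -0.2, -3.2]
opening: 0.34
```

carry_out(motion=[0, 0, 0.03, 0, 0, 0, 0, 0, 0, 0, 0, 0])

```text
clock: 17.98
tool_pos: [0.5829, -0.1422, 0.2109]
eef_rot: [0.804, 0.594, 0.0, 0.0]
contact_force: [-1.7, -0.1, -1.3]
opening: 0.334
```

carry_out(motion=[0, 0, 0.03, 0, 0, 0, 0, 0, 0, 0, 0, 0])

```text
clock: 18.23
tool_pos: [0.5829, -0.1422, 0.2108]
eef_rot: [0.804, 0.594, 0.0, 0.0]
contact_force: [-0.9, -0.1, 2.9]
opening: 0.339
```

carry_out(motion=[0, 0, -0.02, 0, 0, 0, 0, 0, 0, 0, 0, 0, 0, 0, 0, 0, 0, 0], grip_force=4)

```text
clock: 18.6
tool_pos: [0.5831, -0.1421, 0.2107]
eef_rot: [0.804, 0.594, 0.0, 0.0]
contact_force: [-1.8, 0.8, 4.2]
opening: 0.34
```

```bash
python3 -c "
from h import *
avg(4)"
```

```text
clock 18.8 TCP [ 0.5831 -0.1422  0.2107] along mm 58.4 lateral(+ toolY) mm -0.2 tilt [ 7.e-04 -1.e-04 -1.e+00] yaw -17.07 F [-1.48 -0.18  3.57] op 0.3404597136683296
```

carry_out(motion=[0, 0, 0, 0, 0, 0, 0, 0, 0, 0, 0, 0, 0, 0, 0, 0, 0, 0, 0, 0, 0, 0, 0, 0], hand=4.5)

```text
clock: 19.3
tool_pos: [0.5828, -0.1422, 0.2104]
eef_rot: [0.804, 0.594, -0.0, 0.0]
contact_force: [1.0, -0.9, -0.9]
opening: 0.512
```

```bash
python3 look.py j.png; python3 -c "
from h import *
p=shot('wrist');save(p,'k.png')"
```

```text
clock 19.45 TCP [ 0.5828 -0.1422  0.2105] along mm 58.3 lateral(+ toolY) mm -0.4 tilt [ 0. -0. -1.] yaw -17.07 F [ 0.08  0.01 -0.09] op 0.5078338951903358
red n 27 along 98.7 105.2 z 0.094 0.131
red n 18 along 97.6 103.8 z 0.104 0.131
```

View pics/j.png

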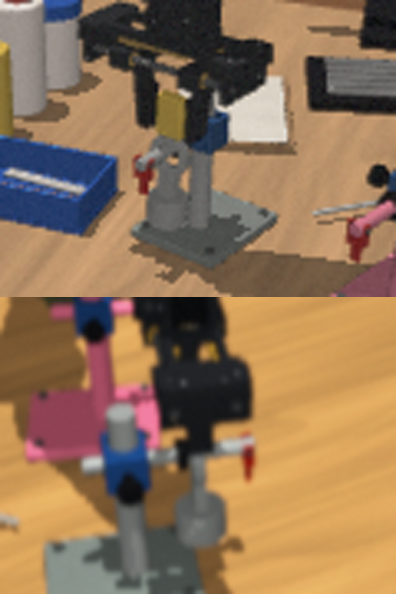

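carry_out(motion=[0, 0, 0, 0, 0, 0, 0, 0, 0, 0, 0, 0, 0, 0, -0.5, 0, 0, 0, 0, 0, -1.5, 0, 0, 0, 0, 0, -3, 0, 0, 0, 0, 0, -4, 0, 0, 0, 0, 0, -4, 0, 0, 0, 0, 0, -3, 0, 0, 0], hand=6.5)

```text
clock: 20.6
tool_pos: [0.5831, -0.142, 0.3737]
eef_rot: [0.804, 0.594, 0.001, 0.001]
contact_force: [0.5, -0.6, 0.2]
opening: 0.736
```

carry_out(motion=[0, 0, 0, 0, 0, 0, 0, 0, 0, 0, 0, 0, 0, 0, 0, 0, 0, 0, 0, 0, 0, 0, 0, 0, 0, 0, 0, 0, 0, 0, 0, 0, 0, 0, 0, 0, 0, 0, 0, 0, 0, 0, 0, 0, 0, 0, 0, 0])

```text
clock: 21.6
tool_pos: [0.5828, -0.1421, 0.3706]
eef_rot: [0.804, 0.594, 0.0, 0.0]
contact_force: [-0.5, 0.4, -0.1]
opening: 0.736
```

```bash
cat > tab.py <<'E'
from h import *
for i in range(3):
  for n in ['side','scene']:
    p=shot(n);W=cloud(p);h=cv2.cvtColor(p['frame'],cv2.COLOR_RGB2HSV).astype(int)
    k=(h[...,0]>18)&(h[...,0]<36)&(h[...,1]>120)&(np.hypot(W[...,0]-.583,W[...,1]+.142)<.05)&(W[...,2]>.13)
    print(n,k.sum(),W[k].mean(0).round(4),'ztop',W[k][:,2].max().round(4))
E
python3 tab.py; python3 look.py l.png
```

```text
side 135 [ 0.5843 -0.1361  0.189 ] ztop 0.3999
scene 155 [ 0.5887 -0.1403  0.2548] ztop 0.5861
side 133 [ 0.5837 -0.1366  0.189 ] ztop 0.5667
scene 157 [ 0.5899 -0.1402  0.2558] ztop 0.5878
side 134 [ 0.5846 -0.136   0.1889] ztop 0.3996
scene 152 [ 0.5896 -0.14    0.2531] ztop 0.5854
clock 22.05 TCP [ 0.5828 -0.1421  0.3706] along mm 58.3 lateral(+ toolY) mm -0.5 tilt [ 1.e-04 -1.e-04 -1.e+00] yaw -17.07 F [0.47 0.15 0.24] op 0.742381445765864
red n 28 along 99.4 105.9 z 0.095 0.135
red n 19 along 97.8 103.9 z 0.104 0.133
```

View pics/l.png

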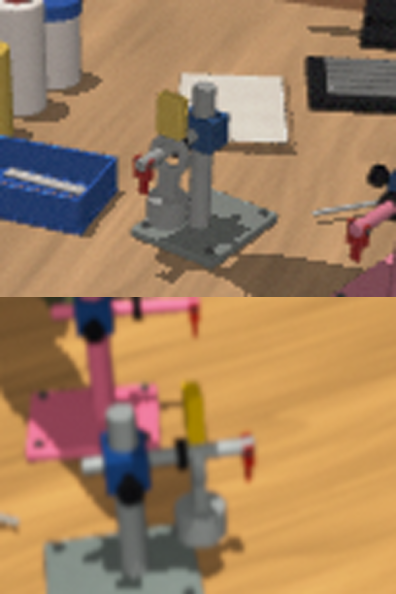

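```bash
sed -i 's/(W\[...,2\]>.13)/(W[...,2]>.13)\&(W[...,2]<.21)/' tab.py; python3 tab.py; python3 -c "
from h import *
print(workorder.finish_job())"
```

```text
side 121 [ 0.5818 -0.1367  0.1669] ztop 0.1868
scene 113 [ 0.5895 -0.1449  0.1717] ztop 0.1875
side 121 [ 0.5818 -0.1365  0.167 ] ztop 0.1878
scene 113 [ 0.5891 -0.1448  0.1714] ztop 0.1874
side 121 [ 0.5817 -0.1367  0.1667] ztop 0.1878
scene 112 [ 0.5895 -0.145   0.1717] ztop 0.1876
the job is handed in; nothing more can be done
None
```

The steel adapter is hanging by its eye on the grey stand's peg with the red flap down behind it, and the job is handed in. I left the pink look-alike stand alone.

- **Grasp and finding the peg:** I gripped the adapter by its yellow tab across the 30 mm width. The wrist camera put the peg axis 128 mm above the table and its tip about 106 mm from the post.
- **Insertion:** I slid the eye along the peg in 1–3 mm steps, and the measured force stayed at about the adapter's own weight. The pictures show the flap lifted by the eye, then hanging down again behind it.
- **Lowering and release:** I lowered it in steps of about 0.3 mm until the peg carried it. The arm's downward push peaked at about 4 N, so the peg took roughly 9 N at most. I then opened the gripper and went straight up.
- **Last checks:** The tab position was steady to within 1 mm over repeated looks from both cameras. Its top was at 188 mm, which matches hanging on the peg. The flap hung down at the hinge, the force on the tool was about zero, and the gripper was well clear. The clock stood at about 22 s.
- **What disagreed:** No check failed. One tab-height reading first came out wrong because it picked up other yellow pixels above the tab; limiting the height range fixed it. I did not check each bystander at the end, but nothing touched them in the moves or showed as moved in the pictures.

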